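Tidy the spice jars and lean the board up to dry

TASK

Tidy the worktop: put the spice jars with the red, yellow and blue lids each upright on the round mat of its own lid's colour, wholly on the mat, keeping them upright and setting them down gently, and lean the long wooden board lengthways up against the short tiled wall by the sink, in the middle of the grey tray, its foot on the tray behind the lip so that it cannot slide and its top resting on the wall. Leave the black-lidded jar and the green tumbler where they are. The order is up to you.

Things in the scene. Friction and masses are not known exactly. Their poses are not given: they have to be found in the camera images.
- red_jar: loose round white spice jar with a red lid, 46 mm in diameter, 85 mm tall (the red lid, 44 mm in diameter, is its top 15 mm), 0.1 to 0.25 kg, standing upright; origin at the centre of its underside, z up its axis
- yellow_jar: loose round white spice jar with a yellow lid, 46 mm in diameter, 85 mm tall (the yellow lid, 44 mm in diameter, is its top 15 mm), 0.1 to 0.25 kg, standing upright; origin at the centre of its underside, z up its axis
- blue_jar: loose round white spice jar with a blue lid, 46 mm in diameter, 85 mm tall (the blue lid, 44 mm in diameter, is its top 15 mm), 0.1 to 0.25 kg, standing upright; origin at the centre of its underside, z up its axis
- black_jar: decoy, to be left alone: loose round white spice jar with a black lid, 46 mm in diameter, 85 mm tall (the black lid, 44 mm in diameter, is its top 15 mm), 0.1 to 0.25 kg, standing upright; origin at the centre of its underside, z up its axis
- glass: bystander: loose open green glass tumbler without lid, 60 mm across the rim, 80 mm tall, to be left alone; origin at the centre of its underside, z up
- red_mat: red round mat, 72 mm in diameter and 5 mm thick, fixed flat on the worktop; origin at the centre of its underside (worktop level), its top 5 mm higher
- yellow_mat: yellow round mat, 72 mm in diameter and 5 mm thick, fixed flat on the worktop; origin at the centre of its underside (worktop level), its top 5 mm higher
- blue_mat: blue round mat, 72 mm in diameter and 5 mm thick, fixed flat on the worktop; origin at the centre of its underside (worktop level), its top 5 mm higher
- board: loose long narrow dark wooden board, 250 x 55 x 16 mm, 0.1 to 0.25 kg, the same at both ends and on both faces apart from two pale lines along the upper face; lying flat at the start; origin at its very centre (8 mm above the worktop when flat), x along its length, y across its 55 mm width, z through its thickness
- stand: fixed: white-tiled wall 230 mm high, 180 wide, 30 thick; at its foot, robot's side, a grey tray 160 mm wide, 5 mm thick, 200 mm deep to a lip (12 mm thick, top 20 mm above worktop) that stops a board's foot. Origin at worktop level, mid foot of the wall's face; x level into the wall, y along it, z up; lip's inner face at x = -200 mm. Foot at the lip, the board lies at 41 degrees; steeper is fine

How it is judged (in metres and radians):
At the end, for the whole second after the job is handed in: Red, yellow and blue jars upright on the mat of their colour, axis within 15 mm of its centre; board leaning on the tiled wall at 39 to 78 degrees to level, foot on the tray behind the lip, within 45 mm of the tray's middle line, square to the wall within 17 degrees; all released, at rest (horizontal distance between red_jar and red_mat below 0.015 m and angle between each of red_jar, yellow_jar, blue_jar's own z axis and vertical below 0.1 rad and height (world z) of red_jar between 0.002 and 0.009 m and linear speed of each of red_jar, yellow_jar, blue_jar, board below 0.02 m/s and horizontal distance between yellow_jar and yellow_mat below 0.015 m and height (world z) of yellow_jar between 0.002 and 0.009 m and horizontal distance between blue_jar and blue_mat below 0.015 m and height (world z) of blue_jar between 0.002 and 0.009 m and (angle between board's own x axis and vertical between 0.2 and 0.9 rad or angle between board's own x axis and vertical between 2.24159 and 2.94159 rad) and x of board in the frame of stand between -0.115 and -0.015 m and y of board in the frame of stand between -0.045 and 0.045 m and height (world z) of board above 0.08 m and angle between the y axis of board and the y axis of stand, either way round below 0.3 rad and angular speed of board below 0.1 rad/s); the robot touches nothing.
It fails at once if a red, yellow or blue jar is knocked over or tipped by more than 40 degrees (angle between any of red_jar, yellow_jar, blue_jar's own z axis and vertical above 0.7 rad).
It fails at once if a jar is dropped or slammed on its mat (over 60 N) (contact force between red_jar and red_mat above 60 N or contact force between yellow_jar and yellow_mat above 60 N or contact force between blue_jar and blue_mat above 60 N).
It fails at once if the black-lidded jar is knocked over or pushed away (more than 30 mm) (distance of black_jar from where it was at the start of the episode above 0.03 m or angle between black_jar's own z axis and vertical above 0.5 rad).
It fails at once if the green tumbler is knocked over or pushed away (more than 30 mm) (distance of glass from where it was at the start of the episode above 0.03 m or angle between glass's own z axis and vertical above 0.5 rad).
It also fails if it takes over 96 s, if anything falls off the work surface, if the arm or the gripper's body presses on something with over 40 N, if the wrist force passes 120 N, or if a joint passes its speed limit or range.

ROBOT

A 6-joint arm with a two-finger parallel gripper is mounted at the origin on the work surface. World frame = base frame: x ahead of the robot, y to its left, z up, the work surface at z = 0. Lengths are in m, angles in degrees, forces in N, time in s.
With the tool pointing down it reaches from about 0.3 to 1 m from the base axis. Payload 5.1 kg.
Tool frame: the origin (TCP) lies midway between the tips of the shut fingers; the grasp point (between the pads) lies 19 mm behind it; z points along the fingers, y is the line along which they close (so a half turn about z gives the same grasp; the last joint's range is limited). The gripper opens to 95 mm and grips with 3 to 60 N. Pads are 20 mm wide; open, the fingers measure 119 mm over their backs; the gripper's body (75 mm by 180 mm) begins 59 mm behind the grasp point.
Start: joints at [-70.508, 7.093, 94.555, -0, 78.352, -4.733], TCP at [0.267, -0.593, 0.215] pointing down, gripper open.
Joint ranges: [-149.61, 149.61], [-58.7, 133.49], [1.44, 155.28], [-77.14, 257.14], [18.33, 153.61], [-166.67, 166.67]. Speed limits (degrees/s): [147.25, 147.25, 180, 180, 180, 180].

INTERFACE

Orientations are given as [roll, pitch, yaw] about the fixed x, y, z axes, in that order (R = Rz(yaw) Ry(pitch) Rx(roll)).
In Python, from bench import bot, eyes gives the robot as it stands.
- The arm moves only by the shell command python3 -m creep 'ROWS' [FORCE]. ROWS is JSON, a list of rows, each an object with "delta_rot": the turn, a rotation vector about the tool's x, y, z in degrees, a list of three; "translation": the shift along the tool's x, y, z in m, a list of three; "claw": the gripper command: -1 is shut, 1 is fully open, values between are in proportion. In form: [{"delta_rot": [rx, ry, rz], "translation": [dx, dy, dz], "claw": claw}, ...]. A call has 1 to 12 rows; each row is the pose to reach, as a shift and turn from the pose commanded when the call began, along the tool's axes at that moment; what a row does not reach only later rows make up. A row lasts 1/12 s, in which the tool goes at most 41.7 mm and 7.16 degrees, less where a joint would pass 70% of its speed; a pose out of reach is approached as far as the arm can. A call with a gripper value outside its range is refused whole. The fingers move at their own pace and stop on an object; FORCE is the grip in N (left out, the last holds). Time passes only in rows, so rows that repeat a pose let the fingers close. It gives the time, the measured TCP pose, the force, the opening and the grip force at its end, in the units of the state.
- bot.get_obs(): the state, without advancing time (a new reading comes with each control period).
- eyes.snapshot(name): name is "scene" or "top"; returns a dict with "color" (384x512x3 uint8, red, green, blue), "fx", "fy", "cx", "cy" (pixels), "D" ([k1, k2, p1, p2, k3] as OpenCV has them; the pictures are not rectified), "camera_from_world" (4x4, takes a point from world to camera coordinates). Camera axes: x right, y down, z forward; pixel columns grow to the right and rows downward; lengths in m; the calibration is good to about 2 mm. A picture is of the moment at which its call begins. There is no depth.
- bot.hand_in(): hands the job in; it is judged then, once.
The state is a dict: "time_s": time; "q": joint angles; "joint_velocities": joint speeds; "tau": joint torques, N m; "tool_pos": TCP position; "orientation": TCP orientation; "ft_force": force on the tool from outside, world axes, zero at the start; "moment": the same for the moment, N m; "width": opening from 0.0 (shut) to 1.0 (fully open); "grip_force": force on a finger pad.
Only numpy, scipy, OpenCV 4.12 (cv2) and the standard library are available. Lean on these libraries where they do the work, as an engineer would, in place of code of your own. Each camera call takes 0.05 s, during which the arm holds its last target. There are 200 camera calls.

## Working session

There is one attempt and no reset: what is moved stays moved. The work goes in short steps, Python scripts to look and compute and a shell command to move; the robot and the scene stay as the last step left them, time stands still between calls to the robot, and variables do not carry over. Pictures are saved under pics/ and viewed, at most 14 in all, crops included, and the job is handed in when it is done.

```bash
mkdir -p pics; ls
cat > h.py <<'E'
import numpy as np, cv2
from bench import bot, eyes
def snap(n, f=None):
    s=eyes.snapshot(n)
    if f: cv2.imwrite('pics/'+f, s['color'][:,:,::-1])
    return s
def K(s): return np.array([[s['fx'],0,s['cx']],[0,s['fy'],s['cy']],[0,0,1.]])
def ray(s,uv,z):
    T=np.array(s['camera_from_world']); R=T[:3,:3]; c=-R.T@T[:3,3]
    p=cv2.undistortPoints(np.array(uv,float).reshape(-1,1,2),K(s),np.array(s['D'],float)).reshape(-1,2)
    d=np.c_[p,np.ones(len(p))]@R
    return c+d*((z-c[2])/d[:,2])[:,None]
def proj(s,P):
    T=np.array(s['camera_from_world'],float)
    return cv2.projectPoints(np.array(P,float).reshape(-1,1,3),cv2.Rodrigues(T[:3,:3])[0],T[:3,3],K(s),np.array(s['D'],float))[0].reshape(-1,2)
E
python3 - <<'E'
from h import *
for n in('scene','top'):
    s=snap(n,n+'1.png'); T=np.array(s['camera_from_world']); print(n,-T[:3,:3].T@T[:3,3],s['fx'])
print(bot.get_obs())
E
```

```text
pics
scene [1.28061663 0.60677049 0.78207755] 395.8337352540913
top [0.37784286 0.0717801  1.01181806] 374.7202407401023
{'time_s': 0.1, 'q': array([-7.05082859e+01,  7.12967259e+00,  9.46258108e+01, -9.22548810e-04,
        7.83538485e+01, -4.73251738e+00]), 'joint_velocities': array([-0.05681384, -0.06979332, -0.13533061,  0.05820364,  0.08294507,
       -0.06844419]), 'tau': array([ 4.50334528e-04, -4.18878722e+01, -3.61097395e+01,  7.77229713e-02,
        4.61439730e-02, -6.69533097e-05]), 'tool_pos': array([ 0.26647364, -0.59222064,  0.21351558]), 'orientation': array([-1.79890966e+02, -8.12020494e-03,  2.42244108e+01]), 'ft_force': array([ 0.46307178, -0.23507483, -0.12535879]), 'moment': array([-0.0065264 ,  0.02131945, -0.04745859]), 'grip_force': 0.0, 'width': 0.9969189131908851}
```

View pics/scene1.png

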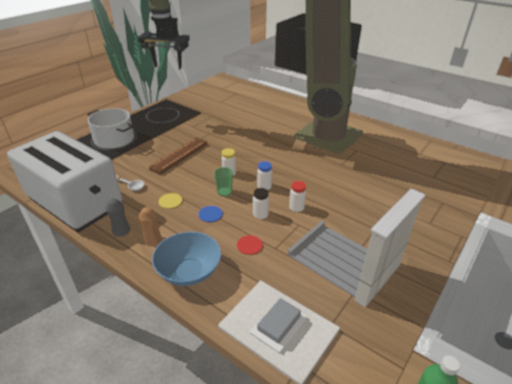

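View pics/top1.png

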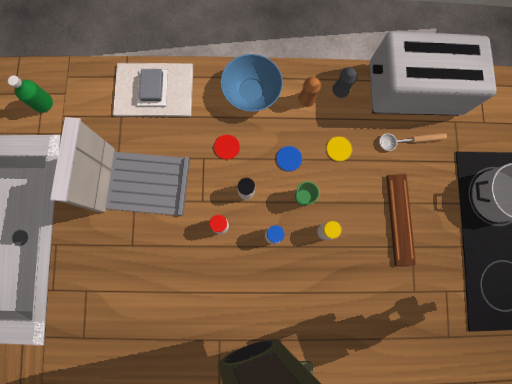

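The scene view shows the red lid at (298,187), blue (265,168), yellow (228,155), black (261,195) and the glass at (223,180). The top view shows:
- **Lids:** red (219,224), blue (275,235), yellow (333,230), black (246,188)
- **Glass:** (307,193)
- **Mats:** red (227,147), blue (289,159), yellow (339,149)
- **Board:** about (401,220)
- **Tray and wall:** tray about (150,184), wall face about x=110

Run:
```python
from h import *
s=snap('top'); im=s['color']; hsv=cv2.cvtColor(im,cv2.COLOR_RGB2HSV)
H,S,V=[hsv[:,:,i].astype(int) for i in range(3)]
def comps(m,box,name,z):
    x0,y0,x1,y1=box; M=np.zeros_like(m,np.uint8); M[y0:y1,x0:x1]=m[y0:y1,x0:x1]
    n,l,st,c=cv2.connectedComponentsWithStats(M)
    i=1+np.argmax(st[1:,4]); cs=max(cv2.findContours((l==i).astype(np.uint8),0,1)[0],key=cv2.contourArea)
    P=ray(s,cs.reshape(-1,2),z)[:,:2].astype(np.float32); e=cv2.minAreaRect(P)
    print(name,'px',c[i].round(1),'n',st[i,4],'ctr',ray(s,[c[i]],z)[0].round(4),'rect',np.round(e[0],4),np.round(e[1],4),round(e[2],1)); return l==i
red=((H<6)|(H>174))&(S>190)&(V>110); yel=(H>22)&(H<32)&(S>170)&(V>130); blu=(H>105)&(H<125)&(S>170)&(V>90); blk=V<45; grn=(H>45)&(H<80)&(S>100)
comps(red,(200,210,240,240),'redlid',.085);comps(red,(205,125,250,170),'redmat',.005)
comps(blu,(260,220,290,250),'blulid',.085);comps(blu,(270,140,310,180),'blumat',.005)
comps(yel,(318,218,350,245),'yellid',.085);comps(yel,(320,130,360,170),'yelmat',.005)
comps(blk,(232,175,262,205),'blklid',.085);comps(grn,(290,175,325,215),'glass',.08)
brd=(S>100)&(V<125); comps(brd,(380,168,420,272),'board',.016)
gray=(S<70)&(V<190); comps(gray,(105,140,195,220),'tray',.005)
cr=np.hstack([cv2.resize(im[110:225,45:200],(0,0),fx=3,fy=3),cv2.resize(im[165:280,375:430],(0,0),fx=3,fy=3)])
cv2.imwrite('pics/c1.png',cr[:,:,::-1])
```

```text
redlid px [217.8 222.9] n 235 ctr [0.4546 0.1408 0.085 ] rect [0.4543 0.1416] [0.0396 0.042 ] 0.4
redmat px [226.4 146.6] n 505 ctr [0.6732 0.127  0.005 ] rect [0.6723 0.1268] [0.0691 0.0695] 0.6
blulid px [275.2 233.6] n 218 ctr [ 0.4288 -0.0009  0.085 ] rect [ 0.4291 -0.0006] [0.0369 0.0397] 0.2
blumat px [288.7 158.2] n 467 ctr [ 0.6417 -0.0461  0.005 ] rect [ 0.641  -0.0469] [0.0658 0.067 ] 0.5
yellid px [331.9 229.3] n 230 ctr [ 0.4399 -0.1426  0.085 ] rect [ 0.4405 -0.1429] [0.0403 0.0401] 88.6
yelmat px [338.6 148.5] n 472 ctr [ 0.6715 -0.187   0.005 ] rect [ 0.6716 -0.187 ] [0.0655 0.0678] 88.2
blklid px [245.7 186. ] n 202 ctr [0.5477 0.0727 0.085 ] rect [0.5477 0.0727] [0.0382 0.0395] 71.7
glass px [306.4 193.2] n 434 ctr [ 0.5313 -0.0811  0.08  ] rect [ 0.5319 -0.0815] [0.0565 0.0593] 0.3
board px [397.3 222.7] n 2184 ctr [ 0.4624 -0.339   0.016 ] rect [ 0.467  -0.3454] [0.1099 0.2639] 86.3
tray px [144.8 182.2] n 4811 ctr [0.5711 0.3484 0.005 ] rect [0.5842 0.3525] [0.2401 0.1925] 86.6
```

View pics/c1.png

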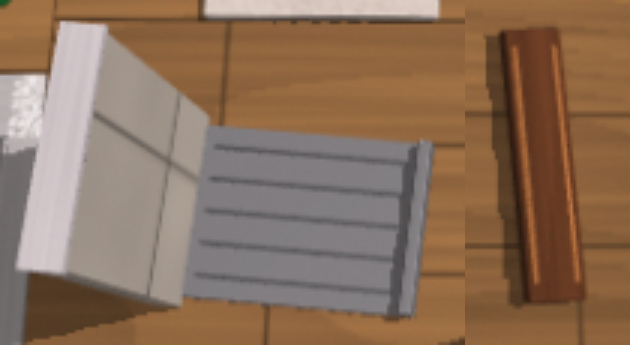

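The crop shows the board's pale lines running from (514,45)-(537,283) to (556,40)-(580,285). The lip's outer corners are at (431,142) and (411,317), and the tray meets the wall at (209,127) and (186,297). I'll convert these to positions.

Run:
```python
from h import *
s=snap('top')
b=np.array([[514,45],[537,283],[556,40],[580,285]],float); b=np.c_[375+(b[:,0]-465)/3,165+b[:,1]/3]
B=ray(s,b,.016); print('board',B.round(4)[:,:2].tolist(),B.mean(0)); 
for i in(0,2):
  d=B[i]-B[i+1]; print(np.degrees(np.arctan2(d[1],d[0])),np.linalg.norm(d))
print('w',np.linalg.norm(B[0]-B[2]))
t=np.array([[209,127],[186,297],[431,142],[411,317]],float); t=np.c_[45+t[:,0]/3,110+t[:,1]/3]
P=np.r_[ray(s,t[:2],.005),ray(s,t[2:],.02)]; print(P.round(4)[:,:2].tolist())
f=P[:2].mean(0);l=P[2:].mean(0); print('foot',f,'lip',l,'ang',np.degrees(np.arctan2(*(f-l)[[1,0]])),'depth',np.linalg.norm((f-l)[:2]),'w',np.linalg.norm(P[0]-P[1]),np.linalg.norm(P[2]-P[3]))
d=P[0]-P[1]; print('face dir',np.degrees(np.arctan2(d[1],d[0]))); d=P[2]-P[3]; print('lip dir',np.degrees(np.arctan2(d[1],d[0])))
# check jars in scene view
s=snap('scene'); hsv=cv2.cvtColor(s['color'],cv2.COLOR_RGB2HSV);H,S,V=[hsv[:,:,i].astype(int) for i in range(3)]
for n,m,p in(('red',((H<6)|(H>174))&(S>190)&(V>110),(.4546,.1408)),('blue',(H>105)&(H<125)&(S>170)&(V>90),(.4288,-.001)),('yel',(H>20)&(H<32)&(S>150)&(V>110),(.44,-.1426))):
  u,v=proj(s,[[*p,.078]])[0].astype(int); M=np.zeros(m.shape,np.uint8); M[v-11:v+11,u-11:u+11]=m[v-11:v+11,u-11:u+11]
  c=np.argwhere(M).mean(0)[::-1]; print(n,(u,v),c,ray(s,[c],.08))
```

```text
board [[0.5803, -0.3289], [0.3642, -0.3385], [0.5854, -0.3692], [0.3621, -0.3781]] [ 0.47301528 -0.35366648  0.016     ]
2.5245211536459555 0.21639493794264172
2.282123820767601 0.22352534025900545
w 0.04056017272094876
[[0.6548, 0.437], [0.4965, 0.4477], [0.6378, 0.2284], [0.4785, 0.241]]
foot [0.57565718 0.44234463 0.005     ] lip [0.55812278 0.23465176 0.02      ] ang 85.17426740618835 depth 0.20843172126640647 w 0.15864683367428517 0.15979206144795963
face dir -3.847759227940047
lip dir -4.521519285360498
red (np.int64(297), np.int64(186)) [nan nan] [[nan nan nan]]
blue (np.int64(264), np.int64(166)) [nan nan] [[nan nan nan]]
yel (np.int64(228), np.int64(153)) [nan nan] [[nan nan nan]]<stdin>:16: RuntimeWarning: Mean of empty slice.
  ret = um.true_divide(
```

```bash
python3 -m creep '[{"delta_rot":[0,0,6],"translation":[0.03,-0.014,0.01],"claw":1},{"delta_rot":[0,0,12],"translation":[0.07,-0.033,0.03],"claw":1},{"delta_rot":[0,0,18],"translation":[0.107,-0.05,0.045],"claw":1},{"delta_rot":[0,0,21.8],"translation":[0.143,-0.067,0.06],"claw":1},{"delta_rot":[0,0,21.8],"translation":[0.179,-0.084,0.075],"claw":1},{"delta_rot":[0,0,21.8],"translation":[0.214,-0.1,0.09],"claw":1},{"delta_rot":[0,0,21.8],"translation":[0.25,-0.117,0.105],"claw":1},{"delta_rot":[0,0,21.8],"translation":[0.275,-0.128,0.112],"claw":1},{"delta_rot":[0,0,21.8],"translation":[0.286,-0.1335,0.115],"claw":1},{"delta_rot":[0,0,21.8],"translation":[0.286,-0.1335,0.115],"claw":1},{"delta_rot":[0,0,21.8],"translation":[0.286,-0.1335,0.115],"claw":1}]' 40
```

```text
time_s: 1.17
tool_pos: [0.4728, -0.3536, 0.0997]
orientation: [180.0, 0.0, 2.5]
ft_force: [-0.0, -0.7, -0.1]
width: 1.002
grip_force: 0.0
```

```bash
python3 -m creep '[{"delta_rot":[0,0,0],"translation":[0,0,0.03],"claw":1},{"delta_rot":[0,0,0],"translation":[0,0,0.06],"claw":1},{"delta_rot":[0,0,0],"translation":[0,0,0.08],"claw":1},{"delta_rot":[0,0,0],"translation":[0,0,0.09],"claw":1},{"delta_rot":[0,0,0],"translation":[0,0,0.095],"claw":1},{"delta_rot":[0,0,0],"translation":[0,0,0.0955],"claw":1},{"delta_rot":[0,0,0],"translation":[0,0,0.0955],"claw":-1},{"delta_rot":[0,0,0],"translation":[0,0,0.0955],"claw":-1},{"delta_rot":[0,0,0],"translation":[0,0,0.0955],"claw":-1},{"delta_rot":[0,0,0],"translation":[0,0,0.0955],"claw":-1},{"delta_rot":[0,0,0],"translation":[0,0,0.0955],"claw":-1},{"delta_rot":[0,0,0],"translation":[0,0,0.0955],"claw":-1}]' 40
```

```text
time_s: 2.17
tool_pos: [0.473, -0.3538, 0.0046]
orientation: [180.0, -0.0, 2.4]
ft_force: [-0.4, 0.5, 0.3]
width: 0.634
grip_force: 0.0
```

```bash
python3 -m creep '[{"delta_rot":[0,0,0],"translation":[0,0,0],"claw":-1},{"delta_rot":[0,0,0],"translation":[0,0,0],"claw":-1},{"delta_rot":[0,0,0],"translation":[0,0,0],"claw":-1},{"delta_rot":[0,0,0],"translation":[0,0,0],"claw":-1},{"delta_rot":[0,0,0],"translation":[0,0,-0.01],"claw":-1},{"delta_rot":[0,0,0],"translation":[0,0,-0.03],"claw":-1},{"delta_rot":[0,0,0],"translation":[0,0,-0.06],"claw":-1},{"delta_rot":[0,0,0],"translation":[0,0,-0.09],"claw":-1},{"delta_rot":[0,0,0],"translation":[0,0,-0.12],"claw":-1},{"delta_rot":[0,0,0],"translation":[0,0,-0.15],"claw":-1},{"delta_rot":[0,0,0],"translation":[0,0,-0.18],"claw":-1},{"delta_rot":[0,0,0],"translation":[0,0,-0.2],"claw":-1}]' 40
```

```text
time_s: 3.17
tool_pos: [0.4732, -0.3545, 0.2078]
orientation: [179.8, -0.1, 2.4]
ft_force: [0.6, -0.1, -1.2]
width: 0.574
grip_force: 40.0
```

```bash
python3 -m creep '[{"delta_rot":[0,0,-2],"translation":[0,-0.01,-0.006],"claw":-1},{"delta_rot":[0,0,-6],"translation":[0.007,-0.03,-0.012],"claw":-1},{"delta_rot":[0,0,-11],"translation":[0.013,-0.06,-0.02],"claw":-1},{"delta_rot":[0,0,-16],"translation":[0.02,-0.09,-0.03],"claw":-1},{"delta_rot":[0,0,-21],"translation":[0.027,-0.12,-0.035],"claw":-1},{"delta_rot":[0,0,-26],"translation":[0.033,-0.15,-0.04],"claw":-1},{"delta_rot":[0,0,-31],"translation":[0.04,-0.18,-0.045],"claw":-1},{"delta_rot":[0,0,-36],"translation":[0.045,-0.21,-0.05],"claw":-1},{"delta_rot":[0,0,-40],"translation":[0.05,-0.24,-0.055],"claw":-1},{"delta_rot":[0,0,-43],"translation":[0.055,-0.265,-0.06],"claw":-1},{"delta_rot":[0,0,-44],"translation":[0.06,-0.28,-0.06],"claw":-1},{"delta_rot":[0,0,-44],"translation":[0.06,-0.28,-0.06],"claw":-1}]'; python3 -c "
from h import *
o=bot.get_obs();print(o['q'],o['orientation'])"
```

```text
time_s: 4.17
tool_pos: [0.5203, -0.0682, 0.2629]
orientation: [-179.9, -0.0, 46.7]
ft_force: [-0.9, 1.0, -1.5]
width: 0.574
grip_force: 40.0
[-1.33601636e+01 -1.03858253e+01  1.07035329e+02  5.61620701e-02
  8.34452602e+01  2.98841701e+01] [-1.79890039e+02 -1.14926018e-03  4.67492080e+01]
```

```bash
python3 -m creep '[{"delta_rot":[0,0,-3],"translation":[0.015,-0.011,0],"claw":-1},{"delta_rot":[0,0,-7],"translation":[0.04,-0.03,0],"claw":-1},{"delta_rot":[0,0,-11],"translation":[0.068,-0.051,0],"claw":-1},{"delta_rot":[0,0,-15],"translation":[0.096,-0.072,0],"claw":-1},{"delta_rot":[0,0,-19],"translation":[0.124,-0.093,0],"claw":-1},{"delta_rot":[0,0,-23],"translation":[0.152,-0.114,0],"claw":-1},{"delta_rot":[0,0,-27],"translation":[0.18,-0.135,0],"claw":-1},{"delta_rot":[0,0,-31],"translation":[0.208,-0.156,0],"claw":-1},{"delta_rot":[0,0,-35],"translation":[0.236,-0.177,0],"claw":-1},{"delta_rot":[0,0,-37],"translation":[0.262,-0.196,0],"claw":-1},{"delta_rot":[0,0,-38.7],"translation":[0.28,-0.209,0],"claw":-1},{"delta_rot":[0,0,-38.7],"translation":[0.284,-0.2125,0],"claw":-1}]'; python3 -c "
from h import *
o=bot.get_obs();print(o['q'],o['orientation'])"
```

```text
time_s: 5.17
tool_pos: [0.5619, 0.2831, 0.262]
orientation: [-179.9, 0.0, 85.4]
ft_force: [-0.5, -1.0, -3.1]
width: 0.574
grip_force: 40.0
[2.18388256e+01 3.17778169e+00 9.41960237e+01 3.24814775e-02
 8.27776765e+01 2.64780727e+01] [-1.79850044e+02  3.87055770e-02  8.53566775e+01]
```

```bash
python3 -m creep '[{"delta_rot":[0,4,0],"translation":[0,0,0],"claw":-1},{"delta_rot":[0,9,0],"translation":[0,0,0],"claw":-1},{"delta_rot":[0,14,0],"translation":[0,0,0],"claw":-1},{"delta_rot":[0,19,0],"translation":[0,0,0],"claw":-1},{"delta_rot":[0,24,0],"translation":[0,0,0],"claw":-1},{"delta_rot":[0,29,0],"translation":[0,0,0],"claw":-1},{"delta_rot":[0,34,0],"translation":[0,0,0],"claw":-1},{"delta_rot":[0,39,0],"translation":[0,0,0],"claw":-1},{"delta_rot":[0,43,0],"translation":[0,0,0],"claw":-1},{"delta_rot":[0,46,0],"translation":[0,0,0],"claw":-1},{"delta_rot":[0,47,0],"translation":[0,0,0],"claw":-1},{"delta_rot":[0,47,0],"translation":[0,0,0],"claw":-1}]'; python3 -c "
from h import *
o=bot.get_obs();print(o['q'],o['orientation'])
snap('scene','s2.png')"
```

```text
time_s: 6.17
tool_pos: [0.5619, 0.2791, 0.2617]
orientation: [-179.7, -46.9, 84.8]
ft_force: [-0.5, -0.1, -2.0]
width: 0.577
grip_force: 40.0
[  1.36334257  -3.92257547 110.26178552  48.86274474  74.47188116
  -7.77771623] [-179.72294693  -46.8763948    84.80316958]
```

View pics/s2.png

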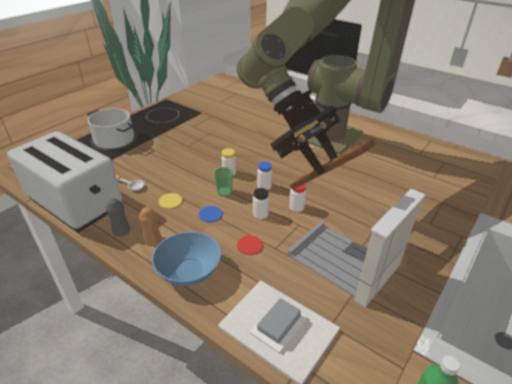

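The board is held square in the gripper and tilted. In the picture it runs from (292,185) to (372,142), clear of the jars. Next I'll compute the approach in tool axes.

Run:
```python
from h import *
from scipy.spatial.transform import Rotation as Ro
o=bot.get_obs(); R=Ro.from_euler('xyz',o['orientation'],degrees=True).as_matrix(); p=o['tool_pos']
C=p-.0035*R[:,2]; s=snap('scene'); print('ends px',proj(s,[C-.125*R[:,0],C+.125*R[:,0]]))
F=np.array([.5757,.443,0]); a=np.radians(85.3); X=np.array([np.cos(a),np.sin(a),0])
print('C in stand',(C-F)@X,(C-F)@np.array([-X[1],X[0],0]),C[2])
for cx,cz in((-.105,.16),(-.1,.115),(-.097,.104)):
    t=F+cx*X+[0,0,cz]+.0035*R[:,2]; print((R.T@(t-p)).round(4),t)
```

```text
ends px [[296.40167298 182.68695584]
 [367.61956051 144.95486047]]
C in stand -0.16639599135047978 -4.413861184647715e-05 0.2652446772003613
[-3.490e-02 -1.000e-04  1.168e-01] [0.56731305 0.34089874 0.15760779]
[-6.430e-02 -1.000e-04  1.512e-01] [0.56772275 0.34588192 0.11260779]
[-7.030e-02 -1.000e-04  1.609e-01] [0.56796856 0.34887184 0.10160779]
```

```bash
python3 -m creep '[{"delta_rot":[0,0,0],"translation":[-0.006,0,0.02],"claw":-1},{"delta_rot":[0,0,0],"translation":[-0.013,0,0.044],"claw":-1},{"delta_rot":[0,0,0],"translation":[-0.02,0,0.068],"claw":-1},{"delta_rot":[0,0,0],"translation":[-0.028,0,0.092],"claw":-1},{"delta_rot":[0,0,0],"translation":[-0.035,0,0.115],"claw":-1},{"delta_rot":[0,0,0],"translation":[-0.047,0,0.13],"claw":-1},{"delta_rot":[0,0,0],"translation":[-0.057,0,0.142],"claw":-1},{"delta_rot":[0,0,0],"translation":[-0.063,0,0.15],"claw":-1},{"delta_rot":[0,0,0],"translation":[-0.0643,0,0.1512],"claw":-1},{"delta_rot":[0,0,0],"translation":[-0.0643,0,0.1512],"claw":-1}]'; python3 -c "
from h import *
s=snap('scene');t=snap('top');cv2.imwrite('pics/c3.png',np.hstack([cv2.resize(s['color'][130:320,260:450],(400,400)),cv2.resize(t['color'][100:260,40:200],(400,400))])[:,:,::-1])"
```

```text
time_s: 7.1
tool_pos: [0.5683, 0.3474, 0.1138]
orientation: [-180.0, -47.0, 85.1]
ft_force: [0.5, -0.1, -2.8]
width: 0.576
grip_force: 40.0
```

View pics/c3.png

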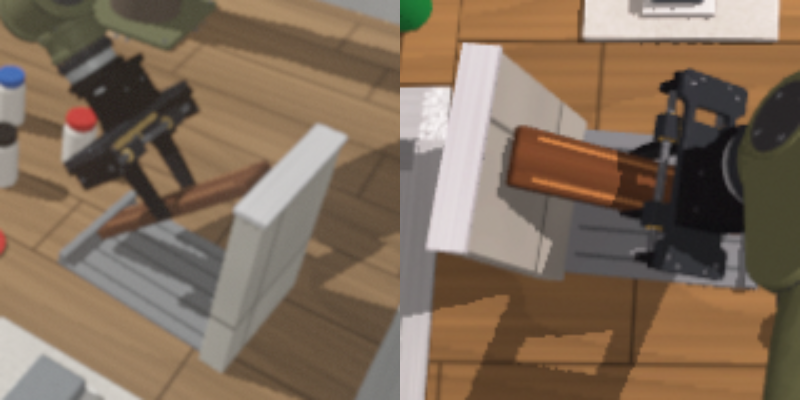

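The board sits inside the tray, with its foot about at crop pixel (100,235), just behind the lip, and its top next to the wall. I'll lower it gently until it touches.

```bash
python3 -m creep '[{"delta_rot":[0,0,0],"translation":[-0.0015,0,0.0014],"claw":-1},{"delta_rot":[0,0,0],"translation":[-0.003,0,0.0028],"claw":-1},{"delta_rot":[0,0,0],"translation":[-0.0044,0,0.0041],"claw":-1},{"delta_rot":[0,0,0],"translation":[-0.0058,0,0.0055],"claw":-1},{"delta_rot":[0,0,0],"translation":[-0.0066,0,0.0062],"claw":-1},{"delta_rot":[0,0,0],"translation":[-0.0066,0,0.0062],"claw":-1}]'
```

```text
time_s: 7.7
tool_pos: [0.568, 0.3473, 0.1045]
orientation: [-179.9, -47.0, 85.1]
ft_force: [-0.1, 0.1, -2.3]
width: 0.576
grip_force: 40.0
```

```bash
python3 -m creep '[{"delta_rot":[0,0,0],"translation":[-0.0007,0,0.0007],"claw":-1},{"delta_rot":[0,0,0],"translation":[-0.0015,0,0.0014],"claw":-1},{"delta_rot":[0,0,0],"translation":[-0.0022,0,0.002],"claw":-1},{"delta_rot":[0,0,0],"translation":[-0.0029,0,0.0027],"claw":-1},{"delta_rot":[0,0,0],"translation":[-0.0029,0,0.0027],"claw":-1}]'
```

```text
time_s: 8.12
tool_pos: [0.5681, 0.3473, 0.1007]
orientation: [-180.0, -47.0, 85.1]
ft_force: [0.4, -0.0, -2.3]
width: 0.577
grip_force: 40.0
```

```bash
python3 -m creep '[{"delta_rot":[0,0,0],"translation":[-0.0007,0,0.0007],"claw":-1},{"delta_rot":[0,0,0],"translation":[-0.0015,0,0.0014],"claw":-1},{"delta_rot":[0,0,0],"translation":[-0.0022,0,0.002],"claw":-1},{"delta_rot":[0,0,0],"translation":[-0.0022,0,0.002],"claw":-1}]'
```

```text
time_s: 8.45
tool_pos: [0.5686, 0.3478, 0.099]
orientation: [180.0, -47.1, 85.1]
ft_force: [-1.5, 1.8, 2.4]
width: 0.571
grip_force: 40.0
```

```bash
python3 -m creep '[{"delta_rot":[0,0,0],"translation":[0.0007,0,0.0007],"claw":-1},{"delta_rot":[0,0,0],"translation":[0.0014,0,0.0015],"claw":-1},{"delta_rot":[0,0,0],"translation":[0.002,0,0.0022],"claw":-1},{"delta_rot":[0,0,0],"translation":[0.0027,0,0.003],"claw":-1},{"delta_rot":[0,0,0],"translation":[0.0034,0,0.0037],"claw":-1}]'
```

```text
time_s: 8.87
tool_pos: [0.569, 0.3521, 0.0979]
orientation: [179.9, -47.0, 85.1]
ft_force: [0.3, -1.9, 0.6]
width: 0.575
grip_force: 40.0
```

```bash
python3 -m creep '[{"delta_rot":[0,0,0],"translation":[0,0,0],"claw":0.2},{"delta_rot":[0,0,0],"translation":[0,0,0],"claw":0.3},{"delta_rot":[0,0,0],"translation":[0,0,0],"claw":0.4},{"delta_rot":[0,0,0],"translation":[0,0,0],"claw":0.5},{"delta_rot":[0,0,0],"translation":[0,0,0],"claw":0.6},{"delta_rot":[0,0,0],"translation":[0,0,0],"claw":0.7},{"delta_rot":[0,0,0],"translation":[0,0,0],"claw":0.8},{"delta_rot":[0,0,0],"translation":[0,0,0],"claw":0.9},{"delta_rot":[0,0,0],"translation":[0,0,0],"claw":1}]'; python3 -c "
from h import *
s=snap('scene');t=snap('top');cv2.imwrite('pics/c4.png',np.hstack([cv2.resize(s['color'][130:320,260:450],(400,400)),cv2.resize(t['color'][100:260,40:200],(400,400))])[:,:,::-1])"
```

```text
time_s: 9.62
tool_pos: [0.5687, 0.3523, 0.098]
orientation: [180.0, -47.0, 85.1]
ft_force: [0.0, -0.5, 0.3]
width: 0.967
grip_force: 0.0
```

View pics/c4.png

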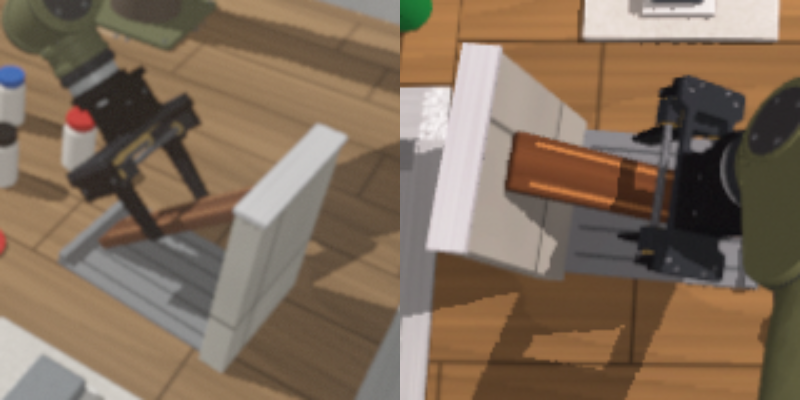

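The board rests on the wall with its foot behind the lip, and the fingers are open on both sides of it. I'll retreat along the tool axis, then level the tool.

```bash
python3 -m creep '[{"delta_rot":[0,0,0],"translation":[0,0,-0.005],"claw":1},{"delta_rot":[0,0,0],"translation":[0,0,-0.015],"claw":1},{"delta_rot":[0,0,0],"translation":[0,0,-0.03],"claw":1},{"delta_rot":[0,0,0],"translation":[0,0,-0.05],"claw":1},{"delta_rot":[0,0,0],"translation":[0,0,-0.075],"claw":1},{"delta_rot":[0,0,0],"translation":[0,0,-0.1],"claw":1},{"delta_rot":[0,0,0],"translation":[0,0,-0.125],"claw":1},{"delta_rot":[0,0,0],"translation":[0,0,-0.15],"claw":1},{"delta_rot":[0,0,0],"translation":[0,0,-0.165],"claw":1},{"delta_rot":[0,0,0],"translation":[0,0,-0.17],"claw":1},{"delta_rot":[0,0,0],"translation":[0,0,-0.17],"claw":1}]'
```

```text
time_s: 10.63
tool_pos: [0.5592, 0.227, 0.2161]
orientation: [179.7, -47.0, 85.2]
ft_force: [0.1, -0.1, 0.4]
width: 0.998
grip_force: 0.0
```

```bash
python3 -m creep '[{"delta_rot":[0,-4,0],"translation":[0,0,0],"claw":1},{"delta_rot":[0,-9,0],"translation":[0,0,0],"claw":1},{"delta_rot":[0,-14,0],"translation":[0,0,0],"claw":1},{"delta_rot":[0,-19,0],"translation":[0,0,0],"claw":1},{"delta_rot":[0,-24,0],"translation":[0,0,0],"claw":1},{"delta_rot":[0,-29,0],"translation":[0,0,0],"claw":1},{"delta_rot":[0,-34,0],"translation":[0,0,0],"claw":1},{"delta_rot":[0,-39,0],"translation":[0,0,0],"claw":1},{"delta_rot":[0,-43,0],"translation":[0,0,0],"claw":1},{"delta_rot":[0,-46,0],"translation":[0,0,0],"claw":1},{"delta_rot":[0,-47,0],"translation":[0,0,0],"claw":1},{"delta_rot":[0,-47,0],"translation":[0,0,0],"claw":1}]'
python3 - <<'E'
from h import *
s=snap('scene'); hsv=cv2.cvtColor(s['color'],cv2.COLOR_RGB2HSV);H,S,V=[hsv[:,:,i].astype(int) for i in range(3)]
for n,p in(('red',(.4546,.1408)),('blue',(.4288,-.001)),('yel',(.44,-.1426))):
  u,v=proj(s,[[*p,.078]])[0].astype(int); m=(S>120)&(V>60)&(((H<6)|(H>174)) if n=='red' else (H>105)&(H<130) if n=='blue' else (H>21)&(H<34)); M=np.zeros(m.shape,bool); M[v-11:v+11,u-11:u+11]=m[v-11:v+11,u-11:u+11]
  c=np.argwhere(M).mean(0)[::-1]; print(n,(u,v),M.sum(),c,ray(s,[c],.079))
E
```

```text
time_s: 11.63
tool_pos: [0.5574, 0.2296, 0.2128]
orientation: [-179.9, 0.0, 85.3]
ft_force: [0.2, -0.7, 0.1]
width: 1.004
grip_force: 0.0
red (np.int64(297), np.int64(186)) 103 [298.40776699 186.85436893] [[0.45514519 0.14324884 0.079     ]]
blue (np.int64(264), np.int64(166)) 82 [264.35365854 165.84146341] [[ 0.4270655  -0.00236706  0.079     ]]
yel (np.int64(228), np.int64(153)) 107 [227.99065421 152.23364486] [[ 0.43578575 -0.14627957  0.079     ]]
```

```bash
python3 -m creep '[{"delta_rot":[0,0,5],"translation":[-0.01,-0.01,0.005],"claw":1},{"delta_rot":[0,0,12],"translation":[-0.02,-0.02,0.01],"claw":1},{"delta_rot":[0,0,19],"translation":[-0.03,-0.03,0.015],"claw":1},{"delta_rot":[0,0,26],"translation":[-0.04,-0.04,0.02],"claw":1},{"delta_rot":[0,0,33],"translation":[-0.05,-0.05,0.025],"claw":1},{"delta_rot":[0,0,40],"translation":[-0.06,-0.06,0.03],"claw":1},{"delta_rot":[0,0,47],"translation":[-0.07,-0.07,0.035],"claw":1},{"delta_rot":[0,0,54],"translation":[-0.08,-0.08,0.04],"claw":1},{"delta_rot":[0,0,61],"translation":[-0.09,-0.09,0.045],"claw":1},{"delta_rot":[0,0,68],"translation":[-0.0957,-0.0949,0.05],"claw":1},{"delta_rot":[0,0,75],"translation":[-0.0957,-0.0949,0.053],"claw":1},{"delta_rot":[0,0,82],"translation":[-0.0957,-0.0949,0.053],"claw":1}]'
```

```text
time_s: 12.68
tool_pos: [0.4543, 0.1401, 0.1596]
orientation: [-180.0, 0.1, 2.7]
ft_force: [1.2, 0.7, 0.2]
width: 0.996
grip_force: 0.0
```

```bash
python3 -m creep '[{"delta_rot":[0,0,3.3],"translation":[0,0,0],"claw":1},{"delta_rot":[0,0,3.3],"translation":[0,0,0],"claw":1},{"delta_rot":[0,0,3.3],"translation":[0,0,0],"claw":1}]'
```

```text
time_s: 12.93
tool_pos: [0.4552, 0.1407, 0.1607]
orientation: [-180.0, 0.0, -0.1]
ft_force: [0.0, -0.1, 0.7]
width: 1.002
grip_force: 0.0
```

```bash
python3 -m creep '[{"delta_rot":[0,0,0],"translation":[0,0,0.03],"claw":1},{"delta_rot":[0,0,0],"translation":[0,0,0.06],"claw":1},{"delta_rot":[0,0,0],"translation":[0,0,0.09],"claw":1},{"delta_rot":[0,0,0],"translation":[0,0,0.115],"claw":0.7},{"delta_rot":[0,0,0],"translation":[0,0,0.1247],"claw":0.4},{"delta_rot":[0,0,0],"translation":[0,0,0.1247],"claw":0.2},{"delta_rot":[0,0,0],"translation":[0,0,0.1247],"claw":0},{"delta_rot":[0,0,0],"translation":[0,0,0.1247],"claw":-0.1},{"delta_rot":[0,0,0],"translation":[0,0,0.1247],"claw":-0.3},{"delta_rot":[0,0,0],"translation":[0,0,0.1247],"claw":-1},{"delta_rot":[0,0,0],"translation":[0,0,0.1247],"claw":-1},{"delta_rot":[0,0,0],"translation":[0,0,0.1247],"claw":-1}]' 20
```

```text
time_s: 13.93
tool_pos: [0.4564, 0.1412, 0.0375]
orientation: [-180.0, -0.1, -0.2]
ft_force: [-1.3, -1.1, 3.8]
width: 0.48
grip_force: 20.0
```

```bash
python3 -m creep '[{"delta_rot":[0,0,0],"translation":[0,0,-0.01],"claw":-1},{"delta_rot":[0,0,0],"translation":[0,0,-0.03],"claw":-1},{"delta_rot":[0,0,0],"translation":[0,0,-0.06],"claw":-1},{"delta_rot":[0,0,0],"translation":[0.01,0,-0.09],"claw":-1},{"delta_rot":[0,0,0],"translation":[0.03,0.002,-0.11],"claw":-1},{"delta_rot":[0,0,0],"translation":[0.06,0.004,-0.12],"claw":-1},{"delta_rot":[0,0,0],"translation":[0.095,0.006,-0.12],"claw":-1},{"delta_rot":[0,0,0],"translation":[0.13,0.008,-0.12],"claw":-1},{"delta_rot":[0,0,0],"translation":[0.165,0.01,-0.12],"claw":-1},{"delta_rot":[0,0,0],"translation":[0.195,0.012,-0.12],"claw":-1},{"delta_rot":[0,0,0],"translation":[0.212,0.014,-0.12],"claw":-1},{"delta_rot":[0,0,0],"translation":[0.2175,0.014,-0.12],"claw":-1}]'
```

```text
time_s: 14.93
tool_pos: [0.6748, 0.1259, 0.1557]
orientation: [180.0, 0.0, -0.2]
ft_force: [-1.2, -0.7, -1.9]
width: 0.477
grip_force: 20.0
```

```bash
python3 -m creep '[{"delta_rot":[0,0,0],"translation":[0,0,0.01],"claw":-1},{"delta_rot":[0,0,0],"translation":[0,0,0.03],"claw":-1},{"delta_rot":[0,0,0],"translation":[0,0,0.05],"claw":-1},{"delta_rot":[0,0,0],"translation":[0,0,0.07],"claw":-1},{"delta_rot":[0,0,0],"translation":[0,0,0.085],"claw":-1},{"delta_rot":[0,0,0],"translation":[0,0,0.095],"claw":-1},{"delta_rot":[0,0,0],"translation":[0,0,0.1],"claw":-1},{"delta_rot":[0,0,0],"translation":[0,0,0.103],"claw":-1},{"delta_rot":[0,0,0],"translation":[0,0,0.105],"claw":-1},{"delta_rot":[0,0,0],"translation":[0,0,0.105],"claw":-1}]'; python3 -c "
from h import *
s=snap('scene');t=snap('top');cv2.imwrite('pics/c5.png',np.hstack([cv2.resize(s['color'][170:280,200:350],(545,400)),cv2.resize(t['color'][110:270,160:260],(250,400))])[:,:,::-1])"
```

```text
time_s: 15.77
tool_pos: [0.6734, 0.1266, 0.052]
orientation: [-180.0, -0.1, -0.2]
ft_force: [0.7, 0.3, -1.7]
width: 0.483
grip_force: 20.0
```

View pics/c5.png

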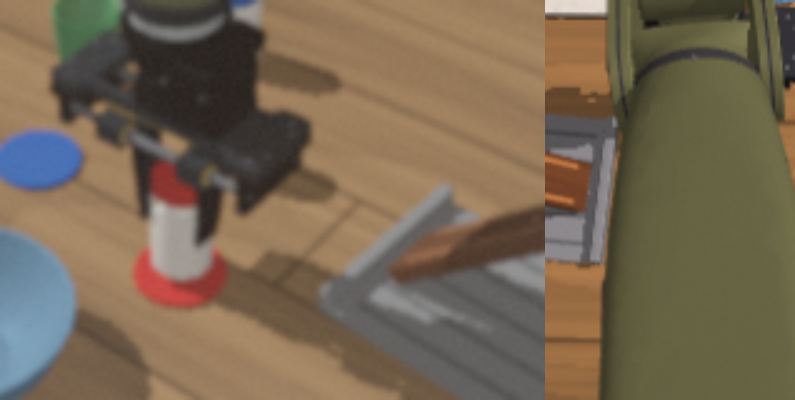

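The red jar hangs about 10 mm over its mat, jar foot at about (182,268) and mat centre at (181,275) in the crop, so it is centred. The board's foot is behind the lip. I'll set the jar down slowly.

```bash
python3 -m creep '[{"delta_rot":[0,0,0],"translation":[0,0,0.003],"claw":-1},{"delta_rot":[0,0,0],"translation":[0,0,0.006],"claw":-1},{"delta_rot":[0,0,0],"translation":[0,0,0.0075],"claw":-1},{"delta_rot":[0,0,0],"translation":[0,0,0.0085],"claw":-1},{"delta_rot":[0,0,0],"translation":[0,0,0.0095],"claw":-1},{"delta_rot":[0,0,0],"translation":[0,0,0.0095],"claw":-1}]'
```

```text
time_s: 16.37
tool_pos: [0.6732, 0.1265, 0.0426]
orientation: [180.0, -0.0, -0.2]
ft_force: [-2.6, 0.4, 2.8]
width: 0.484
grip_force: 20.0
```

```bash
python3 -m creep '[{"delta_rot":[0,0,0],"translation":[0,0,0],"claw":0.1},{"delta_rot":[0,0,0],"translation":[0,0,0],"claw":0.3},{"delta_rot":[0,0,0],"translation":[0,0,0],"claw":0.5},{"delta_rot":[0,0,0],"translation":[0,0,0],"claw":0.7},{"delta_rot":[0,0,0],"translation":[0,0,0],"claw":0.8},{"delta_rot":[0,0,0],"translation":[0,0,-0.005],"claw":0.8},{"delta_rot":[0,0,0],"translation":[0,0,-0.02],"claw":0.8},{"delta_rot":[0,0,0],"translation":[0,0,-0.045],"claw":0.8},{"delta_rot":[0,0,0],"translation":[0,0,-0.075],"claw":0.9},{"delta_rot":[0,0,0],"translation":[0,0,-0.1],"claw":1},{"delta_rot":[0,0,0],"translation":[0,0,-0.115],"claw":1},{"delta_rot":[0,0,0],"translation":[0,0,-0.118],"claw":1}]'
```

```text
time_s: 17.37
tool_pos: [0.6755, 0.1268, 0.1657]
orientation: [-179.9, -0.5, -0.2]
ft_force: [0.3, 0.7, 1.1]
width: 0.995
grip_force: 0.0
```

```bash
python3 -m creep '[{"delta_rot":[0,0,0],"translation":[-0.02,0.01,0],"claw":1},{"delta_rot":[0,0,0],"translation":[-0.05,0.026,0],"claw":1},{"delta_rot":[0,0,0],"translation":[-0.08,0.042,0],"claw":1},{"delta_rot":[0,0,0],"translation":[-0.11,0.058,0],"claw":1},{"delta_rot":[0,0,0],"translation":[-0.14,0.073,0],"claw":1},{"delta_rot":[0,0,0],"translation":[-0.17,0.089,0],"claw":1},{"delta_rot":[0,0,0],"translation":[-0.2,0.105,0],"claw":1},{"delta_rot":[0,0,0],"translation":[-0.225,0.118,0],"claw":1},{"delta_rot":[0,0,0],"translation":[-0.24,0.126,0],"claw":1},{"delta_rot":[0,0,0],"translation":[-0.2455,0.128,0],"claw":1},{"delta_rot":[0,0,0],"translation":[-0.2455,0.128,0],"claw":1},{"delta_rot":[0,0,0],"translation":[-0.2455,0.128,0],"claw":1}]'
```

```text
time_s: 18.37
tool_pos: [0.4273, -0.0006, 0.1595]
orientation: [-180.0, -0.0, -0.2]
ft_force: [-0.8, -0.6, -0.1]
width: 1.003
grip_force: 0.0
```

```bash
python3 -m creep '[{"delta_rot":[0,0,0],"translation":[0,0,0.03],"claw":1},{"delta_rot":[0,0,0],"translation":[0,0,0.06],"claw":1},{"delta_rot":[0,0,0],"translation":[0,0,0.09],"claw":1},{"delta_rot":[0,0,0],"translation":[0,0,0.115],"claw":0.7},{"delta_rot":[0,0,0],"translation":[0,0,0.1235],"claw":0.4},{"delta_rot":[0,0,0],"translation":[0,0,0.1235],"claw":0.2},{"delta_rot":[0,0,0],"translation":[0,0,0.1235],"claw":0},{"delta_rot":[0,0,0],"translation":[0,0,0.1235],"claw":-0.1},{"delta_rot":[0,0,0],"translation":[0,0,0.1235],"claw":-0.3},{"delta_rot":[0,0,0],"translation":[0,0,0.1235],"claw":-1},{"delta_rot":[0,0,0],"translation":[0,0,0.1235],"claw":-1},{"delta_rot":[0,0,0],"translation":[0,0,0.1235],"claw":-1}]' 20
```

```text
time_s: 19.37
tool_pos: [0.428, -0.001, 0.0374]
orientation: [180.0, -0.1, -0.2]
ft_force: [0.0, -0.8, 3.1]
width: 0.484
grip_force: 20.0
```

```bash
python3 -m creep '[{"delta_rot":[0,0,0],"translation":[0,0,-0.01],"claw":-1},{"delta_rot":[0,0,0],"translation":[0,0,-0.03],"claw":-1},{"delta_rot":[0,0,0],"translation":[0,0,-0.06],"claw":-1},{"delta_rot":[0,0,0],"translation":[0.01,0.002,-0.09],"claw":-1},{"delta_rot":[0,0,0],"translation":[0.03,0.006,-0.11],"claw":-1},{"delta_rot":[0,0,0],"translation":[0.06,0.013,-0.12],"claw":-1},{"delta_rot":[0,0,0],"translation":[0.095,0.02,-0.12],"claw":-1},{"delta_rot":[0,0,0],"translation":[0.13,0.028,-0.12],"claw":-1},{"delta_rot":[0,0,0],"translation":[0.165,0.035,-0.12],"claw":-1},{"delta_rot":[0,0,0],"translation":[0.195,0.042,-0.12],"claw":-1},{"delta_rot":[0,0,0],"translation":[0.21,0.0455,-0.12],"claw":-1},{"delta_rot":[0,0,0],"translation":[0.2135,0.0455,-0.12],"claw":-1}]'
```

```text
time_s: 20.37
tool_pos: [0.6423, -0.0477, 0.1561]
orientation: [-180.0, -0.0, -0.2]
ft_force: [-0.9, 0.5, -1.2]
width: 0.48
grip_force: 20.0
```

```bash
python3 -m creep '[{"delta_rot":[0,0,0],"translation":[0,0,0.01],"claw":-1},{"delta_rot":[0,0,0],"translation":[0,0,0.03],"claw":-1},{"delta_rot":[0,0,0],"translation":[0,0,0.05],"claw":-1},{"delta_rot":[0,0,0],"translation":[0,0,0.07],"claw":-1},{"delta_rot":[0,0,0],"translation":[0,0,0.085],"claw":-1},{"delta_rot":[0,0,0],"translation":[0,0,0.095],"claw":-1},{"delta_rot":[0,0,0],"translation":[0,0,0.1],"claw":-1},{"delta_rot":[0,0,0],"translation":[0,0,0.105],"claw":-1},{"delta_rot":[0,0,0],"translation":[0,0,0.109],"claw":-1},{"delta_rot":[0,0,0],"translation":[0,0,0.112],"claw":-1},{"delta_rot":[0,0,0],"translation":[0,0,0.114],"claw":-1},{"delta_rot":[0,0,0],"translation":[0,0,0.114],"claw":-1}]'
```

```text
time_s: 21.37
tool_pos: [0.6408, -0.047, 0.0426]
orientation: [180.0, -0.0, -0.2]
ft_force: [0.9, -1.0, -1.8]
width: 0.483
grip_force: 20.0
```

Just above contact; lower the last millimetre, then release.

```bash
python3 -m creep '[{"delta_rot":[0,0,0],"translation":[0,0,0.0005],"claw":-1},{"delta_rot":[0,0,0],"translation":[0,0,0.001],"claw":-1},{"delta_rot":[0,0,0],"translation":[0,0,0.001],"claw":-1}]'
```

```text
time_s: 21.62
tool_pos: [0.641, -0.047, 0.0424]
orientation: [180.0, -0.1, -0.2]
ft_force: [-1.5, 0.2, 3.8]
width: 0.478
grip_force: 20.0
```

```bash
python3 -m creep '[{"delta_rot":[0,0,0],"translation":[0,0,0],"claw":0.1},{"delta_rot":[0,0,0],"translation":[0,0,0],"claw":0.3},{"delta_rot":[0,0,0],"translation":[0,0,0],"claw":0.5},{"delta_rot":[0,0,0],"translation":[0,0,0],"claw":0.7},{"delta_rot":[0,0,0],"translation":[0,0,0],"claw":0.8},{"delta_rot":[0,0,0],"translation":[0,0,-0.005],"claw":0.8},{"delta_rot":[0,0,0],"translation":[0,0,-0.02],"claw":0.8},{"delta_rot":[0,0,0],"translation":[0,0,-0.045],"claw":0.8},{"delta_rot":[0,0,0],"translation":[0,0,-0.075],"claw":0.9},{"delta_rot":[0,0,0],"translation":[0,0,-0.1],"claw":1},{"delta_rot":[0,0,0],"translation":[0,0,-0.115],"claw":1},{"delta_rot":[0,0,0],"translation":[0,0,-0.118],"claw":1}]'
```

```text
time_s: 22.62
tool_pos: [0.6429, -0.0473, 0.1649]
orientation: [179.9, -0.5, -0.2]
ft_force: [0.7, -0.3, 1.6]
width: 1.0
grip_force: 0.0
```

```bash
python3 -m creep '[{"delta_rot":[0,0,0],"translation":[-0.02,0.01,0],"claw":1},{"delta_rot":[0,0,0],"translation":[-0.05,0.024,0],"claw":1},{"delta_rot":[0,0,0],"translation":[-0.08,0.038,0],"claw":1},{"delta_rot":[0,0,0],"translation":[-0.11,0.053,0],"claw":1},{"delta_rot":[0,0,0],"translation":[-0.14,0.067,0],"claw":1},{"delta_rot":[0,0,0],"translation":[-0.17,0.082,0],"claw":1},{"delta_rot":[0,0,0],"translation":[-0.19,0.091,0],"claw":1},{"delta_rot":[0,0,0],"translation":[-0.2,0.096,0],"claw":1},{"delta_rot":[0,0,0],"translation":[-0.203,0.0975,0],"claw":1},{"delta_rot":[0,0,0],"translation":[-0.203,0.0975,0],"claw":1},{"delta_rot":[0,0,0],"translation":[-0.203,0.0975,0],"claw":1}]'
```

```text
time_s: 23.53
tool_pos: [0.4378, -0.1436, 0.1592]
orientation: [-180.0, -0.0, -0.2]
ft_force: [-0.0, 0.3, -0.7]
width: 0.998
grip_force: 0.0
```

```bash
python3 -m creep '[{"delta_rot":[0,0,0],"translation":[0,0,0.03],"claw":1},{"delta_rot":[0,0,0],"translation":[0,0,0.06],"claw":1},{"delta_rot":[0,0,0],"translation":[0,0,0.09],"claw":1},{"delta_rot":[0,0,0],"translation":[0,0,0.115],"claw":0.7},{"delta_rot":[0,0,0],"translation":[0,0,0.1235],"claw":0.4},{"delta_rot":[0,0,0],"translation":[0,0,0.1235],"claw":0.2},{"delta_rot":[0,0,0],"translation":[0,0,0.1235],"claw":0},{"delta_rot":[0,0,0],"translation":[0,0,0.1235],"claw":-0.1},{"delta_rot":[0,0,0],"translation":[0,0,0.1235],"claw":-0.3},{"delta_rot":[0,0,0],"translation":[0,0,0.1235],"claw":-1},{"delta_rot":[0,0,0],"translation":[0,0,0.1235],"claw":-1},{"delta_rot":[0,0,0],"translation":[0,0,0.1235],"claw":-1}]' 20
```

```text
time_s: 24.53
tool_pos: [0.4379, -0.1442, 0.0369]
orientation: [179.9, -0.1, -0.2]
ft_force: [0.4, -0.3, 3.7]
width: 0.478
grip_force: 20.0
```

```bash
python3 -m creep '[{"delta_rot":[0,0,0],"translation":[0,0,-0.01],"claw":-1},{"delta_rot":[0,0,0],"translation":[0,0,-0.03],"claw":-1},{"delta_rot":[0,0,0],"translation":[0,0,-0.06],"claw":-1},{"delta_rot":[0,0,0],"translation":[0.01,0.002,-0.09],"claw":-1},{"delta_rot":[0,0,0],"translation":[0.035,0.007,-0.11],"claw":-1},{"delta_rot":[0,0,0],"translation":[0.07,0.013,-0.12],"claw":-1},{"delta_rot":[0,0,0],"translation":[0.105,0.02,-0.12],"claw":-1},{"delta_rot":[0,0,0],"translation":[0.14,0.027,-0.12],"claw":-1},{"delta_rot":[0,0,0],"translation":[0.175,0.034,-0.12],"claw":-1},{"delta_rot":[0,0,0],"translation":[0.21,0.04,-0.12],"claw":-1},{"delta_rot":[0,0,0],"translation":[0.228,0.043,-0.12],"claw":-1},{"delta_rot":[0,0,0],"translation":[0.2335,0.043,-0.12],"claw":-1}]'
```

```text
time_s: 25.53
tool_pos: [0.6725, -0.1879, 0.1554]
orientation: [-180.0, -0.0, -0.2]
ft_force: [-0.7, 0.5, -1.4]
width: 0.479
grip_force: 20.0
```

```bash
python3 -m creep '[{"delta_rot":[0,0,0],"translation":[0,0,0.01],"claw":-1},{"delta_rot":[0,0,0],"translation":[0,0,0.03],"claw":-1},{"delta_rot":[0,0,0],"translation":[0,0,0.05],"claw":-1},{"delta_rot":[0,0,0],"translation":[0,0,0.07],"claw":-1},{"delta_rot":[0,0,0],"translation":[0,0,0.085],"claw":-1},{"delta_rot":[0,0,0],"translation":[0,0,0.095],"claw":-1},{"delta_rot":[0,0,0],"translation":[0,0,0.1],"claw":-1},{"delta_rot":[0,0,0],"translation":[0,0,0.105],"claw":-1},{"delta_rot":[0,0,0],"translation":[0,0,0.109],"claw":-1},{"delta_rot":[0,0,0],"translation":[0,0,0.112],"claw":-1},{"delta_rot":[0,0,0],"translation":[0,0,0.114],"claw":-1},{"delta_rot":[0,0,0],"translation":[0,0,0.115],"claw":-1}]'
```

```text
time_s: 26.53
tool_pos: [0.671, -0.1877, 0.042]
orientation: [180.0, -0.1, -0.2]
ft_force: [-2.7, 0.6, 4.9]
width: 0.477
grip_force: 20.0
```

Contact made; release, rise, then back off so the arm clears the top view.

```bash
python3 -m creep '[{"delta_rot":[0,0,0],"translation":[0,0,0],"claw":0.1},{"delta_rot":[0,0,0],"translation":[0,0,0],"claw":0.3},{"delta_rot":[0,0,0],"translation":[0,0,0],"claw":0.5},{"delta_rot":[0,0,0],"translation":[0,0,0],"claw":0.7},{"delta_rot":[0,0,0],"translation":[0,0,0],"claw":0.8},{"delta_rot":[0,0,0],"translation":[0,0,-0.005],"claw":0.8},{"delta_rot":[0,0,0],"translation":[0,0,-0.02],"claw":0.8},{"delta_rot":[0,0,0],"translation":[0,0,-0.045],"claw":0.8},{"delta_rot":[0,0,0],"translation":[0,0,-0.075],"claw":0.9},{"delta_rot":[0,0,0],"translation":[0,0,-0.105],"claw":1},{"delta_rot":[0,0,0],"translation":[0,0,-0.135],"claw":1},{"delta_rot":[0,0,0],"translation":[0,0,-0.15],"claw":1}]'
```

```text
time_s: 27.53
tool_pos: [0.6725, -0.1882, 0.1977]
orientation: [179.8, -0.5, -0.2]
ft_force: [0.8, -0.3, 0.6]
width: 0.999
grip_force: 0.0
```

```bash
python3 -m creep '[{"delta_rot":[0,0,0],"translation":[-0.02,0.01,0],"claw":1},{"delta_rot":[0,0,0],"translation":[-0.05,0.03,0],"claw":1},{"delta_rot":[0,0,0],"translation":[-0.08,0.05,0],"claw":1},{"delta_rot":[0,0,0],"translation":[-0.11,0.07,0],"claw":1},{"delta_rot":[0,0,0],"translation":[-0.14,0.09,0],"claw":1},{"delta_rot":[0,0,0],"translation":[-0.17,0.11,0],"claw":1},{"delta_rot":[0,0,0],"translation":[-0.2,0.13,0],"claw":1},{"delta_rot":[0,0,0],"translation":[-0.23,0.15,0],"claw":1},{"delta_rot":[0,0,0],"translation":[-0.26,0.17,0],"claw":1},{"delta_rot":[0,0,0],"translation":[-0.28,0.19,0],"claw":1},{"delta_rot":[0,0,0],"translation":[-0.29,0.2,0],"claw":1},{"delta_rot":[0,0,0],"translation":[-0.29,0.2,0],"claw":1}]'
python3 - <<'E'
from h import *
s=snap('top'); t=snap('scene'); hsv=cv2.cvtColor(s['color'],cv2.COLOR_RGB2HSV);H,S,V=[hsv[:,:,i].astype(int) for i in range(3)]
cv2.imwrite('pics/c6.png',np.hstack([cv2.resize(s['color'][100:260,50:370],(0,0),fx=1.25,fy=1.25)[:200],cv2.resize(t['color'][140:300,140:460],(0,0),fx=1.25,fy=1.25)])[:,:,::-1])
cv2.imwrite('pics/c7.png',cv2.resize(t['color'][130:290,130:410],(0,0),fx=2.8,fy=2.8)[:,:,::-1])
E
```

```text
time_s: 28.53
tool_pos: [0.3778, -0.3883, 0.1912]
orientation: [179.9, 0.0, -0.4]
ft_force: [-0.2, -0.0, -0.0]
width: 1.001
grip_force: 0.0
```

View pics/c6.png

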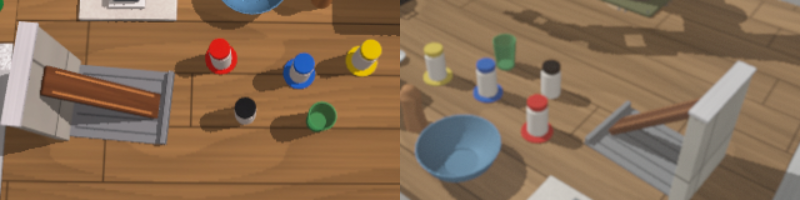

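View pics/c7.png

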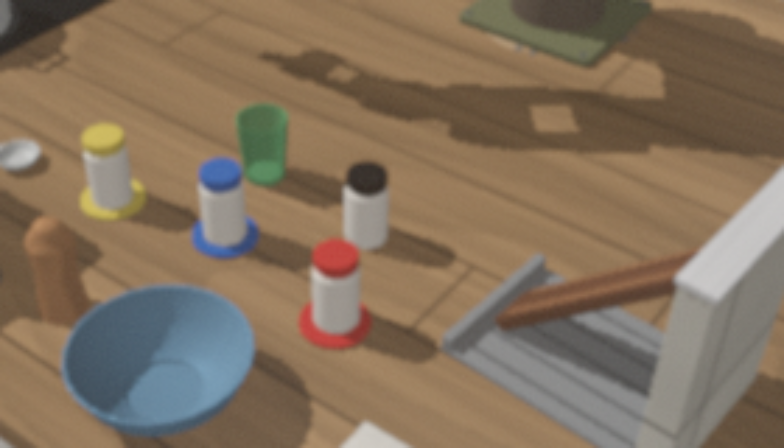

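All three jars stand upright inside their mats, and the board leans on the wall with its foot behind the lip. The board runs from about (46,82) to (157,104) in the left crop. I'll check the numbers once before handing in.

Run:
```python
from h import *
s=snap('top'); hsv=cv2.cvtColor(s['color'],cv2.COLOR_RGB2HSV);H,S,V=[hsv[:,:,i].astype(int) for i in range(3)]
for n,p in(('red',(.673,.127)),('blue',(.6415,-.0465)),('yel',(.6715,-.187))):
  u,v=proj(s,[[*p,.09]])[0]; w=np.array(proj(s,[[*p,.005]])[0])
  m=(S>170)&(V>90)&(((H<6)|(H>174)) if n=='red' else (H>105)&(H<125) if n=='blue' else (H>22)&(H<32))
  M=np.zeros(m.shape,np.uint8); yy,xx=np.mgrid[:384,:512]; M[m&((xx-u)**2+(yy-v)**2<9.5**2)]=1
  c=np.argwhere(M).mean(0)[::-1]; print(n,(u,v),c,M.sum(),'err mm',(1000*(ray(s,[c],.09)[0][:2]-p)).round(1))
F=np.array([.5757,.443,0]); a=np.radians(85.3); X=np.array([np.cos(a),np.sin(a),0]); Y=np.array([-X[1],X[0],0])
f=lambda x,y:[50+x/1.25,100+y/1.25]
# board end mid-points (upper face): top end, foot end
top=ray(s,[f(46,81)],.19)[0]; foot=ray(s,[f(157,105)],.017)[0]
for q in(top,foot): print('stand xy',(q-F)@X,(q-F)@Y,q)
d=top-foot; print('len',np.linalg.norm(d),'elev',np.degrees(np.arcsin(d[2]/np.linalg.norm(d))),'yaw err',np.degrees(np.arctan2(d@Y,d@X)))
```

```text
red (np.float64(224.758677490224), np.float64(137.2686226458703)) [225.13839286 138.50892857] 224 err mm [-3.3 -1. ]
blue (np.float64(292.6365821061286), np.float64(149.84805878055943)) [292.52884615 150.4375    ] 208 err mm [-1.6  0.3]
yel (np.float64(346.53502624135473), np.float64(139.30904039941277)) [346.13679245 139.45283019] 212 err mm [-0.4  1.1]
stand xy -0.01145622867163327 0.0001228296189106582 [0.57463888 0.43159236 0.19      ]
stand xy -0.1817047525767684 -0.0034893341543923845 [0.56428898 0.26162034 0.017     ]
len 0.24274803319286134 elev 45.45282663401764 yaw err 1.2154624743322744
```

Everything is within tolerance: the jars are within 4 mm of their mat centres, and the board is at about 45°, square to the wall and central.

```bash
python3 -c "
from bench import bot
print(bot.hand_in())"
```

```text
the job is handed in; nothing more can be done
None
```

The job is handed in at about 29 s, with no verdict returned: the red, yellow and blue jars stand upright within about 4 mm of their mat centres by my last camera check, the board leans centrally on the wall at about 45° with its foot behind the lip, and the black jar and green tumbler were left alone.

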